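Find the free flap of the shell-waste unit and push it open

ROBOT

A 6-joint arm with a two-finger parallel gripper is mounted at the origin on the work surface. World frame = base frame: x ahead of the robot, y to its left, z up, the work surface at z = 0. Lengths are in m, angles in rad, forces in N, time in s.
With the tool pointing down it reaches from about 0.25 to 0.775 m from the base axis. Payload 8.9 kg.
Tool frame: the origin (TCP) lies between the finger pads; the fingertips stand 19 mm ahead of it and the grasp point (between the pads) is the TCP; z points along the fingers, x is the direction in which the jaws open and shut, and the axes are right-handed (so a half turn about z gives the same grasp; the last joint's range is limited). The gripper opens to 85 mm and grips with 20 to 120 N. Pads are 22 mm wide; open, the fingers measure 114 mm over their backs; the gripper's body (76 mm by 85 mm) begins 54 mm behind the grasp point. The pads swing forward as they close: fully open they stand 13 mm farther back than shut.
Start: joints at [-1.459, 0.291, -0.153, 1.127, 0, 1.431], TCP at [0.13, -0.509, 0.25] pointing down, gripper open.
Joint ranges: [-2.52, 2.52], [-0.91, 1.74], [-1.3, 1.37], [-1.96, 2.02], [-1.52, 1.47], [-3.14, 3.14]. Speed limits (rad/s): [2.22, 2.22, 2.79, 3.14, 3.14, 3.14].

INTERFACE

Orientations are given as a 3x3 rotation matrix whose columns are the frame's x, y, z axes.
In Python, from station import ctrl gives the robot as it stands.
- The arm moves only by the tool arm_command, never from a script. Its argument "moves" is a list of rows, each an object of numbers: "tx", "ty", "tz": the shift along the world's x, y, z in m; "turn": the turn about the world's z in degrees. In form: [{"tx": .., "ty": .., "tz": .., "turn": ..}, ...]. A call has exactly 8 rows; each row is the pose to reach, as a shift and turn from the pose commanded when the call began; what a row does not reach only later rows make up. A row lasts 1/10 s, in which the tool goes at most 50 mm and 8.59 degrees, less where a joint would pass 70% of its speed; a pose out of reach is approached as far as the arm can. A call with a gripper value outside its range is refused whole. "gripper" is the closure, from 0 (fully open) to 1 (shut), set as the call begins (left out, the last holds). The fingers move at their own pace and stop on an object; "grip_force" is the grip in N (left out, the last holds). Time passes only in rows, so rows that repeat a pose let the fingers close, or fill a call up. It gives the time, the measured TCP pose, the force and the opening at its end, in the units of the state.
- ctrl.state(): the state, without advancing time (a new reading comes with each control period).
- ctrl.grab_frame(name): name is "side" or "top" or "wrist"; returns a dict with "color" (480x640x3 uint8, red, green, blue), "fx", "fy", "cx", "cy" (pixels), "rvec" (rotation vector, rad) and "tvec" (3), from world to camera coordinates, as OpenCV has them. Camera axes: x right, y down, z forward; pixel columns grow to the right and rows downward; lengths in m; the calibration is good to about 2 mm. A picture is of the moment at which its call begins. There is no depth.
- ctrl.hand_in(): hands the job in, once; it reports no verdict.
The state is a dict: "time": time; "qpos": joint angles; "joint_vel": joint speeds; "effort": joint torques, N m; "tool_pos": TCP position; "tool_rot": TCP orientation; "force": force on the tool from outside, world axes, zero at the start; "ft_torque": the same for the moment, N m; "finger_gap": opening from 0.0 (shut) to 1.0 (fully open).
Only numpy, scipy, OpenCV 4.12 (cv2) and the standard library are available. Lean on these libraries where they do the work, as an engineer would, in place of code of your own. Each camera call takes 0.05 s, during which the arm holds its last target.

TASK

Three of the four white push-flap covers on the steel shell-waste unit are locked from underneath and one is free. Press their dark ribbed pads one cover after another with the fingertips, without forcing a locked one, until you find the cover that rocks, then push that pad down until the cover tips over and stays open. Do it by pushing only: do not pick up, pry up or shift anything, and leave the egg and the other things where they stand.

Things in the scene. Friction and masses are not known exactly. Their poses are not given: they have to be found in the camera images.
- unit: stainless steel shell-waste unit, 260 (x) by 560 (y) by 140 mm high, fixed to the bench; origin at the centre of its underside, x away from the robot, y to the left, z up. Four identical white push-flap covers lie side by side (pitch 130 mm), flush in its flat top deck, 140 mm above the bench. Behind them, x = 50 to 130 mm, small things stand on the deck.
- cover_1 (a joint): tilt of cover 1 (of 4, counted from the left, +y) in rad: 0 shut and flush, grows as its near end goes down and its far end comes up, 1.05 fully open on its stop. Every cover is a white plate 140 mm (unit x) by 100 mm (unit y) by 4 mm, 0.35 kg, on a pivot across it (along unit y), 60 mm from its near edge, 80 mm from its far edge and 15 mm below its top face.
- cover_1_pad (a point): top centre of the dark ribbed press pad (22 mm in unit x, 70 mm in y) on the near end of cover 1, 38 mm nearer the robot than its pivot and 22 mm from its near edge; 140 mm above the bench when shut, moves with the cover
- cover_2 (a joint): tilt of cover 2 (of 4, counted from the left, +y) in rad: 0 shut and flush, grows as its near end goes down and its far end comes up, 1.05 fully open on its stop. The free cover gives at once under about 1 N on its pad and swings back shut when let go; tipped beyond about 0.7 rad it falls open by its own weight and stays. That takes pressing the pad some 20 to 35 mm down.
- cover_2_pad (a point): top centre of the dark ribbed press pad (22 mm in unit x, 70 mm in y) on the near end of cover 2, 38 mm nearer the robot than its pivot and 22 mm from its near edge; 140 mm above the bench when shut, moves with the cover
- cover_3 (a joint): tilt of cover 3 (of 4, counted from the left, +y) in rad: 0 shut and flush, grows as its near end goes down and its far end comes up, 1.05 fully open on its stop. A locked cover rests on a catch hidden underneath and gives less than 1 mm at its pad; more than 60 N would harm it. Which of the four is free changes every time and cannot be seen.
- cover_3_pad (a point): top centre of the dark ribbed press pad (22 mm in unit x, 70 mm in y) on the near end of cover 3, 38 mm nearer the robot than its pivot and 22 mm from its near edge; 140 mm above the bench when shut, moves with the cover
- cover_4 (a joint): tilt of cover 4 (of 4, counted from the left, +y) in rad: 0 shut and flush, grows as its near end goes down and its far end comes up, 1.05 fully open on its stop. All four covers are alike.
- cover_4_pad (a point): top centre of the dark ribbed press pad (22 mm in unit x, 70 mm in y) on the near end of cover 4, 38 mm nearer the robot than its pivot and 22 mm from its near edge; 140 mm above the bench when shut, moves with the cover
- egg_cup: small steel stand 48 mm wide with a brown egg in it, 85 mm tall in all, loose on the shelf of the unit; origin under its centre
- jar: amber sample jar with white cap, 52 mm wide, 75 mm tall, loose on the shelf of the unit; origin under its centre
- beaker: open steel beaker, 56 mm wide, 70 mm tall, loose on the shelf of the unit; origin under its centre
- wash_bottle: white wash bottle with blue cap, 66 mm wide, 170 mm tall, standing on the bench left of the unit; origin under its centre
- dish: white shallow dish, 90 mm wide, 18 mm high, on the bench left of the unit; origin under its centre
- spatula: spatula with black handle, 200 mm long, lying on the bench right of the unit, along its own x
Things that resemble listed ones, but are neither listed nor needed, are in the scene too. Several things have the shape of the wash_bottle; the one meant has the colours described above.

How it is judged:
At the end, for the whole second after the job is handed in: One cover stands open (tilt over 0.9 rad) and at rest, the other three are shut (under 0.06 rad), and the egg cup, jar, beaker, wash bottle, dish and spatula stand or lie within 25 mm of where they were, not tipped over (((value of joint cover_1 above 0.9 rad and value of joint each of cover_2, cover_3, cover_4 below 0.06 rad and velocity of joint cover_1 between -0.2 and 0.2 rad/s) or (value of joint cover_2 above 0.9 rad and value of joint each of cover_1, cover_3, cover_4 below 0.06 rad and velocity of joint cover_2 between -0.2 and 0.2 rad/s) or (value of joint cover_3 above 0.9 rad and value of joint each of cover_1, cover_2, cover_4 below 0.06 rad and velocity of joint cover_3 between -0.2 and 0.2 rad/s) or (value of joint cover_4 above 0.9 rad and value of joint each of cover_1, cover_2, cover_3 below 0.06 rad and velocity of joint cover_4 between -0.2 and 0.2 rad/s)) and distance of each of egg_cup, jar, beaker, wash_bottle, spatula, dish from where it was at the start of the episode below 0.025 m and angle between each of egg_cup, jar, beaker, wash_bottle, spatula, dish's own z axis and vertical below 0.3 rad); the robot touches nothing.
It fails at once if a locked cover or the unit is forced: pressed with more than 60 N (contact force between any of the fingers, the arm and unit above 60 N).
It fails at once if the cover is pried up by its far half instead of being pushed down at its near end ((value of joint cover_1 between 0.08 and 0.5 rad or value of joint cover_2 between 0.08 and 0.5 rad or value of joint cover_3 between 0.08 and 0.5 rad or value of joint cover_4 between 0.08 and 0.5 rad) and x of the grasp point in the frame of unit above 0 m and contact force between the fingers and unit above 0.5 N).
It fails at once if a bystander (egg cup, jar, beaker, wash bottle, dish, spatula) is lifted, shifted by more than 25 mm or tipped over (distance of any of egg_cup, jar, beaker, wash_bottle, spatula, dish from where it was at the start of the episode above 0.025 m or angle between any of egg_cup, jar, beaker, wash_bottle, spatula, dish's own z axis and vertical above 0.3 rad).
It also fails if it takes over 45 s, if anything falls off the work surface, if the arm or the gripper's body presses on something with over 40 N, if the wrist force passes 120 N, or if a joint passes its speed limit or range.

## Working session

There is one attempt and no reset: what is moved stays moved. The work goes in short steps, Python scripts to look and compute and a tool call to move; the robot and the scene stay as the last step left them, time stands still between calls to the robot, and variables do not carry over. Pictures are saved under pics/ and viewed, and the job is handed in when it is done.

Besides the shell and the picture viewer there is one more tool, called after ">>>" in YAML: its name, and indented under it one key for each argument. arm_command: Moves the arm, as the interface text tells. Its arguments: {"type":"object","properties":{"moves":{"type":"array","items":{"type":"object","properties":{"tx":{"type":"number"},"ty":{"type":"number"},"tz":{"type":"number"},"turn":{"type":"number"}}}},"gripper":{"type":"number"},"grip_force":{"type":"number"}},"required":["moves"]}

```bash
mkdir -p pics; ls; python3 - <<'E'
from station import ctrl
import cv2,pickle
s=ctrl.state();print(s)
for n in("side","top"):
    f=ctrl.grab_frame(n);pickle.dump(f,open(f'pics/{n}0.pkl','wb'))
    cv2.imwrite(f'pics/{n}0.png',f['color'][:,:,::-1])
    print(n,{k:v for k,v in f.items() if k!='color'})
E
```

```text
pics
{'time': 0.0, 'qpos': array([-1.45933821e+00,  2.91281162e-01, -1.54125648e-01,  1.12668663e+00,
       -3.06665370e-05,  1.43149178e+00]), 'joint_vel': array([-0.00059953,  0.00169375, -0.00071131,  0.00039545,  0.00132722,
       -0.00033652]), 'effort': array([ 5.11207827e-05, -5.37141824e+01,  3.31374657e+01,  1.58488081e-02,
       -3.35182103e-04, -3.88400360e-05]), 'tool_pos': array([ 0.13022121, -0.5081706 ,  0.24973208]), 'tool_rot': array([[ 2.48142749e-01, -9.68723462e-01, -1.74750692e-04],
       [-9.68722620e-01, -2.48142765e-01,  1.28565185e-03],
       [-1.28880423e-03, -1.49740236e-04, -9.99999158e-01]]), 'force': array([ 0.26888315,  0.65491297, -0.57911812]), 'ft_torque': array([-0.0557844 ,  0.09803523, -0.03218908]), 'finger_gap': 0.9996194980995188}
side {'fx': 623.5653065323719, 'fy': 623.5653065323719, 'cx': 320.3425147529642, 'cy': 230.7735199208451, 'rvec': array([ 2.36504457,  0.58642334, -0.20497056]), 'tvec': array([-0.57109705, -0.13482912,  1.50207753])}
top {'fx': 591.4603076644785, 'fy': 591.4603076644785, 'cx': 325.55665055277865, 'cy': 229.5394502284585, 'rvec': array([ 2.18056739, -2.14567946,  0.12455695]), 'tvec': array([0.00676107, 0.64899738, 1.36210034])}
```

View pics/side0.png

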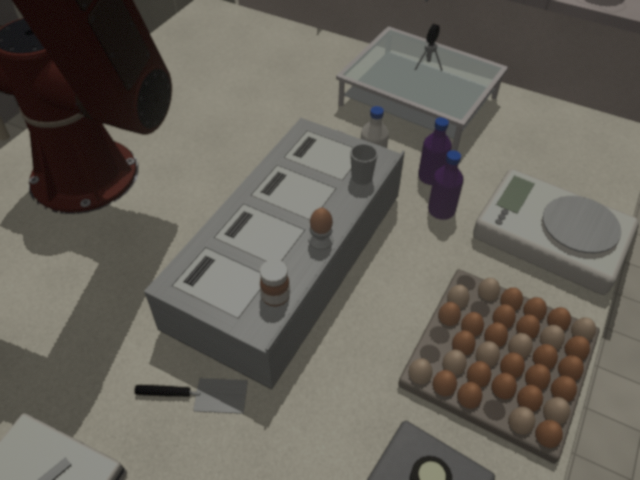

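View pics/top0.png

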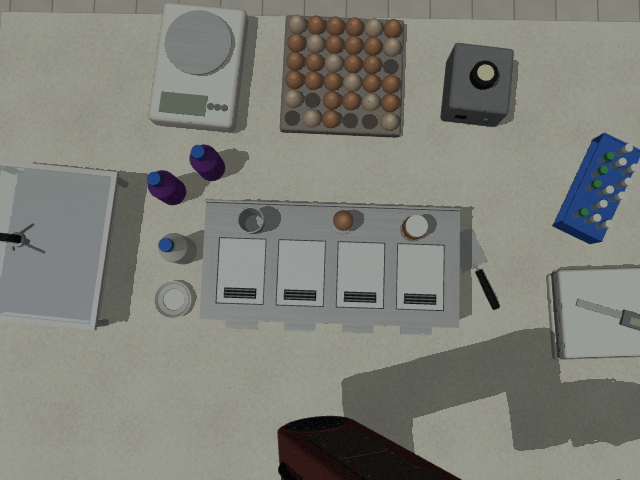

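The side and top views agree. In the top view the four pads are the dark ribbed bars at about (240,293), (300,295), (360,297) and (420,299). The spatula handle at (487,289) and the dark tabs on the unit's front edge could be mistaken for pads. I'll check in a crop.

```bash
cat > h.py <<'E'
import numpy as np,cv2
def ray(f,uv,z):
    R,_=cv2.Rodrigues(f['rvec']);t=np.array(f['tvec'])
    d=R.T@np.array([(uv[0]-f['cx'])/f['fx'],(uv[1]-f['cy'])/f['fy'],1]);c=-R.T@t
    return c+d*(z-c[2])/d[2]
def proj(f,p):
    R,_=cv2.Rodrigues(f['rvec']);q=R@np.array(p)+f['tvec'];return f['fx']*q[0]/q[2]+f['cx'],f['fy']*q[1]/q[2]+f['cy']
E
python3 - <<'E'
import pickle,cv2
f=pickle.load(open('pics/top0.pkl','rb'))
c=f['color'][190:340,190:510,::-1]
cv2.imwrite('pics/crop0.png',cv2.resize(c,(800,375),interpolation=cv2.INTER_CUBIC))
from h import *
for uv in [(240,293),(300,295),(360,297),(420,299),(205,200),(460,207),(202,320),(460,327),(251,220),(344,220),(415,227)]: print(uv,ray(f,uv,.14).round(4))
E
```

```text
(240, 293) [0.4959 0.2001 0.14  ]
(300, 295) [0.4936 0.0702 0.14  ]
(360, 297) [ 0.4914 -0.0596  0.14  ]
(420, 299) [ 0.4892 -0.1893  0.14  ]
(205, 200) [0.6982 0.2837 0.14  ]
(460, 207) [ 0.6917 -0.2778  0.14  ]
(202, 320) [0.4368 0.2799 0.14  ]
(460, 327) [ 0.4308 -0.2752  0.14  ]
(251, 220) [0.6554 0.1811 0.14  ]
(344, 220) [ 0.6587 -0.0229  0.14  ]
(415, 227) [ 0.6458 -0.1787  0.14  ]
```

View pics/crop0.png

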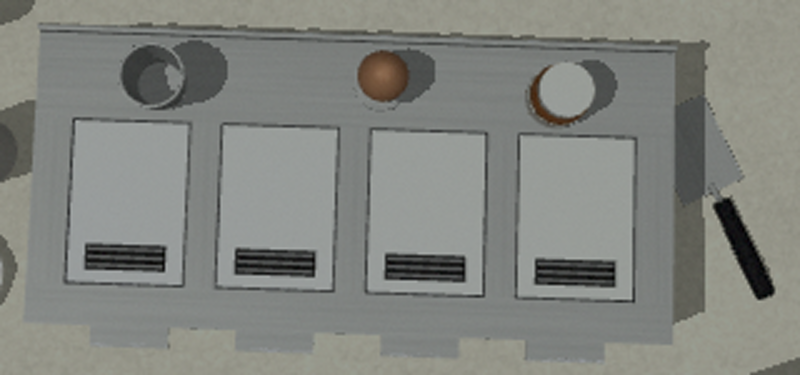

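The crop confirms the choice: four pads, one at the near end of each cover. The unit's yaw is about -1°. I'll move above pad 4 (the rightmost) with the gripper shut and the jaw axis along y.

>>> arm_command:
  moves:
    - {"tx": 0.02,"ty": 0.018,"tz": 0,"turn": 7.5}
    - {"tx": 0.042,"ty": 0.038,"tz": 0,"turn": 15}
    - {"tx": 0.065,"ty": 0.058,"tz": 0,"turn": 22.5}
    - {"tx": 0.09,"ty": 0.08,"tz": 0,"turn": 30}
    - {"tx": 0.115,"ty": 0.102,"tz": 0,"turn": 37.5}
    - {"tx": 0.14,"ty": 0.124,"tz": 0,"turn": 45}
    - {"tx": 0.165,"ty": 0.147,"tz": 0,"turn": 52.5}
    - {"tx": 0.19,"ty": 0.17,"tz": 0,"turn": 60}
  gripper: 1

```text
time: 0.9
tool_pos: [0.321, -0.3374, 0.2501]
tool_rot: [[0.964, -0.264, -0.0], [-0.264, -0.964, 0.0], [-0.0, -0.0, -1.0]]
force: [0.5, -0.8, 0.1]
finger_gap: -0.001
```

>>> arm_command:
  moves:
    - {"tx": 0.02,"ty": 0.018,"tz": 0,"turn": 7.5}
    - {"tx": 0.04,"ty": 0.036,"tz": 0,"turn": 15}
    - {"tx": 0.06,"ty": 0.054,"tz": 0,"turn": 22.5}
    - {"tx": 0.08,"ty": 0.072,"tz": 0,"turn": 30}
    - {"tx": 0.1,"ty": 0.09,"tz": 0,"turn": 37.5}
    - {"tx": 0.12,"ty": 0.108,"tz": 0,"turn": 45}
    - {"tx": 0.14,"ty": 0.126,"tz": 0,"turn": 52.5}
    - {"tx": 0.16,"ty": 0.144,"tz": 0,"turn": 60}

```text
time: 1.7
tool_pos: [0.4809, -0.1936, 0.25]
tool_rot: [[0.711, 0.703, -0.001], [0.703, -0.711, 0.0], [-0.0, -0.001, -1.0]]
force: [-0.1, 0.0, -0.1]
finger_gap: 0.003
```

>>> arm_command:
  moves:
    - {"tx": 0.001,"ty": 0.001,"tz": 0,"turn": 8}
    - {"tx": 0.003,"ty": 0.002,"tz": 0,"turn": 16}
    - {"tx": 0.004,"ty": 0.003,"tz": 0,"turn": 24}
    - {"tx": 0.006,"ty": 0.005,"tz": 0,"turn": 32}
    - {"tx": 0.006,"ty": 0.005,"tz": 0,"turn": 40}
    - {"tx": 0.006,"ty": 0.005,"tz": -0.02,"turn": 45}
    - {"tx": 0.006,"ty": 0.005,"tz": -0.04,"turn": 45}
    - {"tx": 0.006,"ty": 0.005,"tz": -0.06,"turn": 45}

```text
time: 2.5
tool_pos: [0.4862, -0.1895, 0.1894]
tool_rot: [[0.011, 1.0, -0.0], [1.0, -0.011, 0.0], [0.0, -0.0, -1.0]]
force: [-0.2, -0.7, -0.0]
finger_gap: 0.001
```

```bash
python3 - <<'E'
from station import ctrl
import cv2,pickle,numpy as np
f=ctrl.grab_frame('top');pickle.dump(f,open(f'pics/top1.pkl','wb'))
g=ctrl.grab_frame('side');pickle.dump(g,open(f'pics/side1.pkl','wb'))
cv2.imwrite('pics/top1.png',f['color'][:,:,::-1])
cv2.imwrite('pics/side1.png',cv2.resize(g['color'][120:345,100:400,::-1],(800,600)))
s=ctrl.state();print({k:np.round(s[k],4) for k in('time','qpos','tool_pos','tool_rot','force','finger_gap')})
E
```

```text
{'time': np.float64(2.6), 'qpos': array([-0.5119,  0.3294, -0.2698,  0.9764, -0.    , -0.5008]), 'tool_pos': array([ 0.4846, -0.1887,  0.1879]), 'tool_rot': array([[ 0.0111,  0.9999, -0.0042],
       [ 0.9999, -0.0111,  0.0023],
       [ 0.0023, -0.0043, -1.    ]]), 'force': array([-0.7538,  0.9116,  0.3205]), 'finger_gap': np.float64(-0.0002)}
```

View pics/side1.png

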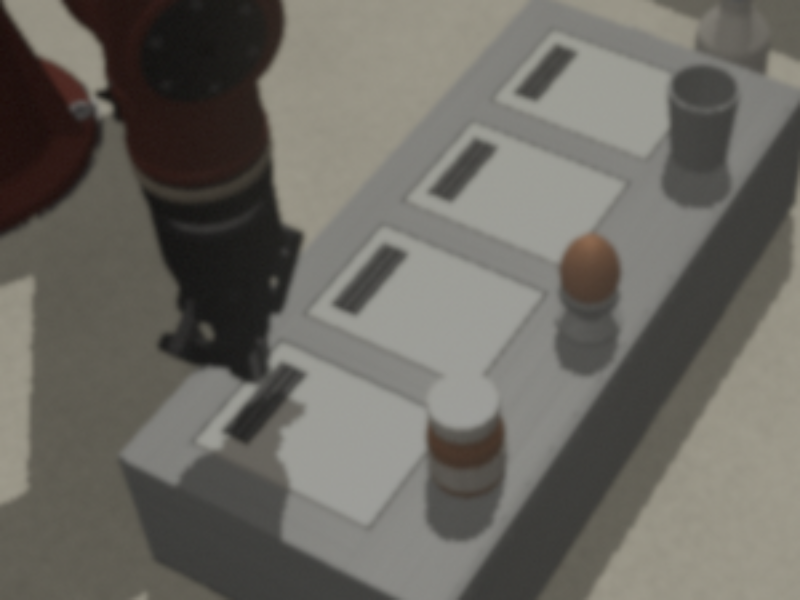

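View pics/top1.png

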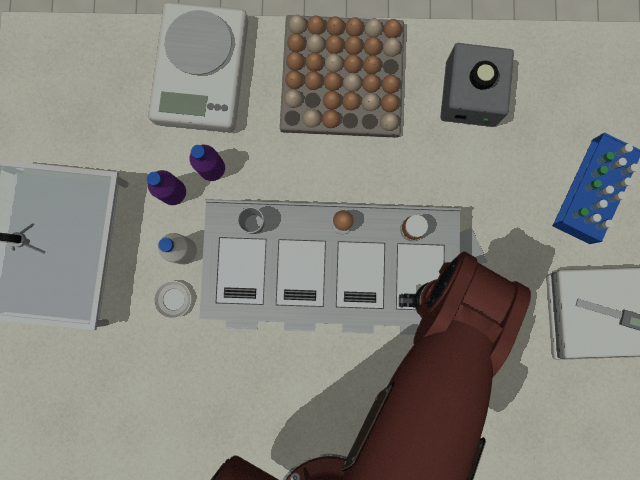

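In the side crop the shut fingertips end near (243,375), above pad 4 (265,402). I'll check that geometry with the side calibration.

```bash
python3 - <<'E'
import pickle
from h import *
g=pickle.load(open('pics/side1.pkl','rb'))
T=lambda u,v:(100+u*300/800,120+v*225/600)
for uv in[(265,402),(371,280),(463,170),(546,73)]:print(ray(g,T(*uv),.14).round(4))
q=np.array(proj(g,(.486,-.189,.169)));print(((q-[100,120])*8/3).round(0))
E
```

```text
[ 0.4913 -0.1875  0.14  ]
[ 0.4951 -0.0587  0.14  ]
[0.4965 0.0713 0.14  ]
[0.4992 0.201  0.14  ]
[251. 374.]
```

>>> arm_command:
  moves:
    - {"tz": -0.008}
    - {"tz": -0.016}
    - {"tz": -0.022}
    - {"tz": -0.026}
    - {"tz": -0.028}
    - {"tz": -0.029}
    - {"tz": -0.03}
    - {"tz": -0.03}

```text
validation failed for argument at $.mo...
```

>>> arm_command:
  moves:
    - {"tz": -0.0002}
    - {"tz": -0.0004}
    - {"tz": -0.0006}
    - {"tz": -0.0008}
    - {"tz": -0.001}
    - {"tz": -0.001}
    - {"tz": -0.001}
    - {"tz": -0.001}

```text
validation failed for argument at $.mo...
```

All fields are required.

>>> arm_command:
  moves:
    - {"tx": 0,"ty": 0,"turn": 0,"tz": -0.008}
    - {"tx": 0,"ty": 0,"turn": 0,"tz": -0.016}
    - {"tx": 0,"ty": 0,"turn": 0,"tz": -0.022}
    - {"tx": 0,"ty": 0,"turn": 0,"tz": -0.026}
    - {"tx": 0,"ty": 0,"turn": 0,"tz": -0.028}
    - {"tx": 0,"ty": 0,"turn": 0,"tz": -0.029}
    - {"tx": 0,"ty": 0,"turn": 0,"tz": -0.03}
    - {"tx": 0,"ty": 0,"turn": 0,"tz": -0.03}

```text
time: 3.4
tool_pos: [0.4863, -0.1896, 0.1604]
tool_rot: [[0.011, 1.0, 0.0], [1.0, -0.011, -0.0], [-0.0, 0.0, -1.0]]
force: [-0.9, 0.3, 0.8]
finger_gap: 0.003
```

>>> arm_command:
  moves:
    - {"tx": 0,"ty": 0,"turn": 0,"tz": -0.0002}
    - {"tx": 0,"ty": 0,"turn": 0,"tz": -0.0004}
    - {"tx": 0,"ty": 0,"turn": 0,"tz": -0.0006}
    - {"tx": 0,"ty": 0,"turn": 0,"tz": -0.0008}
    - {"tx": 0,"ty": 0,"turn": 0,"tz": -0.001}
    - {"tx": 0,"ty": 0,"turn": 0,"tz": -0.001}
    - {"tx": 0,"ty": 0,"turn": 0,"tz": -0.001}
    - {"tx": 0,"ty": 0,"turn": 0,"tz": -0.001}

```text
time: 4.2
tool_pos: [0.4863, -0.1896, 0.1593]
tool_rot: [[0.011, 1.0, 0.0], [1.0, -0.011, -0.0], [-0.0, 0.0, -1.0]]
force: [0.1, -0.2, -0.3]
finger_gap: -0.0
```

>>> arm_command:
  moves:
    - {"tx": 0,"ty": 0,"turn": 0,"tz": -0.0003}
    - {"tx": 0,"ty": 0,"turn": 0,"tz": -0.0006}
    - {"tx": 0,"ty": 0,"turn": 0,"tz": -0.0009}
    - {"tx": 0,"ty": 0,"turn": 0,"tz": -0.001}
    - {"tx": 0,"ty": 0,"turn": 0,"tz": -0.001}
    - {"tx": 0,"ty": 0,"turn": 0,"tz": -0.001}
    - {"tx": 0,"ty": 0,"turn": 0,"tz": -0.001}
    - {"tx": 0,"ty": 0,"turn": 0,"tz": -0.001}

```text
time: 5.0
tool_pos: [0.4863, -0.1896, 0.1583]
tool_rot: [[0.011, 1.0, -0.0], [1.0, -0.011, 0.0], [0.0, -0.0, -1.0]]
force: [-1.0, -0.4, 2.0]
finger_gap: 0.003
```

>>> arm_command:
  moves:
    - {"tx": 0,"ty": 0,"turn": 0,"tz": -0.0003}
    - {"tx": 0,"ty": 0,"turn": 0,"tz": -0.0006}
    - {"tx": 0,"ty": 0,"turn": 0,"tz": -0.0009}
    - {"tx": 0,"ty": 0,"turn": 0,"tz": -0.001}
    - {"tx": 0,"ty": 0,"turn": 0,"tz": -0.001}
    - {"tx": 0,"ty": 0,"turn": 0,"tz": -0.001}
    - {"tx": 0,"ty": 0,"turn": 0,"tz": -0.001}
    - {"tx": 0,"ty": 0,"turn": 0,"tz": -0.001}

```text
time: 5.8
tool_pos: [0.4863, -0.1895, 0.1573]
tool_rot: [[0.011, 1.0, -0.0], [1.0, -0.011, 0.0], [0.0, -0.0, -1.0]]
force: [-2.0, -0.6, 1.3]
finger_gap: -0.002
```

>>> arm_command:
  moves:
    - {"tx": 0,"ty": 0,"turn": 0,"tz": -0.0003}
    - {"tx": 0,"ty": 0,"turn": 0,"tz": -0.0006}
    - {"tx": 0,"ty": 0,"turn": 0,"tz": -0.0009}
    - {"tx": 0,"ty": 0,"turn": 0,"tz": -0.001}
    - {"tx": 0,"ty": 0,"turn": 0,"tz": -0.001}
    - {"tx": 0,"ty": 0,"turn": 0,"tz": -0.001}
    - {"tx": 0,"ty": 0,"turn": 0,"tz": -0.001}
    - {"tx": 0,"ty": 0,"turn": 0,"tz": -0.001}

```text
time: 6.6
tool_pos: [0.4863, -0.1896, 0.1563]
tool_rot: [[0.011, 1.0, 0.0], [1.0, -0.011, 0.0], [0.0, 0.0, -1.0]]
force: [-0.7, -0.1, 1.1]
finger_gap: -0.002
```

The force holds at about 1 to 2 N over 3 mm, so either this cover gives or there is no contact yet. I'll look.

```bash
python3 - <<'E'
from station import ctrl
import cv2,numpy as np
g=ctrl.grab_frame('side');s=ctrl.state();print(s['force'],s['time'],s['tool_pos'])
cv2.imwrite('pics/side2.png',cv2.resize(g['color'][230:330,150:290,::-1],(800,571),interpolation=cv2.INTER_CUBIC))
E
```

```text
[-1.97493257  0.57158356  1.30482776] 6.65 [ 0.48632541 -0.18957477  0.15632511]
```

View pics/side2.png

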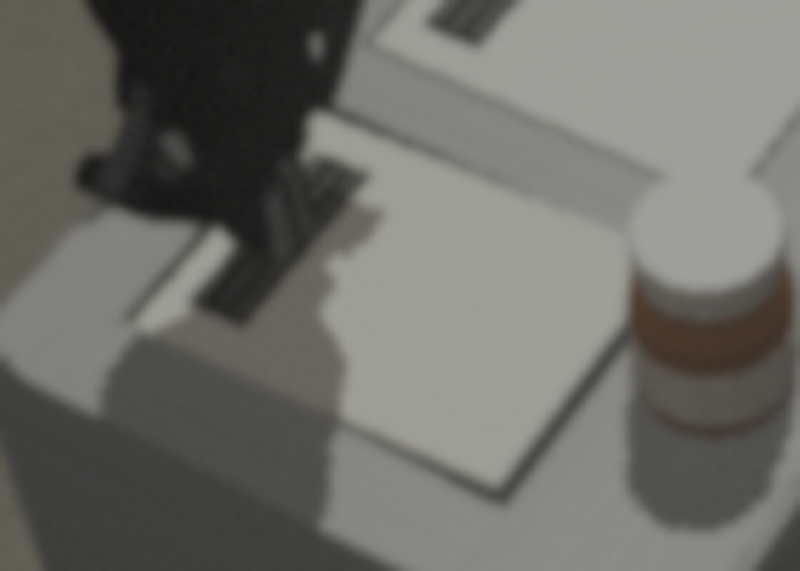

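>>> arm_command:
  moves:
    - {"tx": 0,"ty": 0,"turn": 0,"tz": -0.0003}
    - {"tx": 0,"ty": 0,"turn": 0,"tz": -0.0006}
    - {"tx": 0,"ty": 0,"turn": 0,"tz": -0.0009}
    - {"tx": 0,"ty": 0,"turn": 0,"tz": -0.0012}
    - {"tx": 0,"ty": 0,"turn": 0,"tz": -0.0014}
    - {"tx": 0,"ty": 0,"turn": 0,"tz": -0.0015}
    - {"tx": 0,"ty": 0,"turn": 0,"tz": -0.0015}
    - {"tx": 0,"ty": 0,"turn": 0,"tz": -0.0015}

```text
time: 7.45
tool_pos: [0.4863, -0.1896, 0.1548]
tool_rot: [[0.011, 1.0, 0.0], [1.0, -0.011, 0.0], [0.0, 0.0, -1.0]]
force: [-0.9, -0.8, 0.9]
finger_gap: 0.002
```

A dark gap now shows along the far edge at (570,420) in the crop, and the force stays near 1 N over about 4 mm of travel. Cover 4 is the one that rocks, so I'll push on.

>>> arm_command:
  moves:
    - {"tx": 0,"ty": 0,"turn": 0,"tz": -0.0015}
    - {"tx": 0,"ty": 0,"turn": 0,"tz": -0.003}
    - {"tx": 0,"ty": 0,"turn": 0,"tz": -0.0045}
    - {"tx": 0,"ty": 0,"turn": 0,"tz": -0.006}
    - {"tx": 0,"ty": 0,"turn": 0,"tz": -0.0075}
    - {"tx": 0,"ty": 0,"turn": 0,"tz": -0.009}
    - {"tx": 0,"ty": 0,"turn": 0,"tz": -0.01}
    - {"tx": 0,"ty": 0,"turn": 0,"tz": -0.01}

```text
time: 8.25
tool_pos: [0.4864, -0.1895, 0.1447]
tool_rot: [[0.011, 1.0, 0.0], [1.0, -0.011, 0.0], [0.0, 0.0, -1.0]]
force: [-1.5, -0.0, 0.8]
finger_gap: -0.004
```

```bash
python3 - <<'E'
from station import ctrl
import cv2,numpy as np
g=ctrl.grab_frame('side');s=ctrl.state();print(s['force'],s['time'],s['tool_pos'])
cv2.imwrite('pics/side3.png',cv2.resize(g['color'][230:330,150:290,::-1],(800,571),interpolation=cv2.INTER_CUBIC))
E
```

```text
[0.50402672 0.01890365 0.46193841] 8.3 [ 0.48640344 -0.18955966  0.14477233]
```

View pics/side3.png

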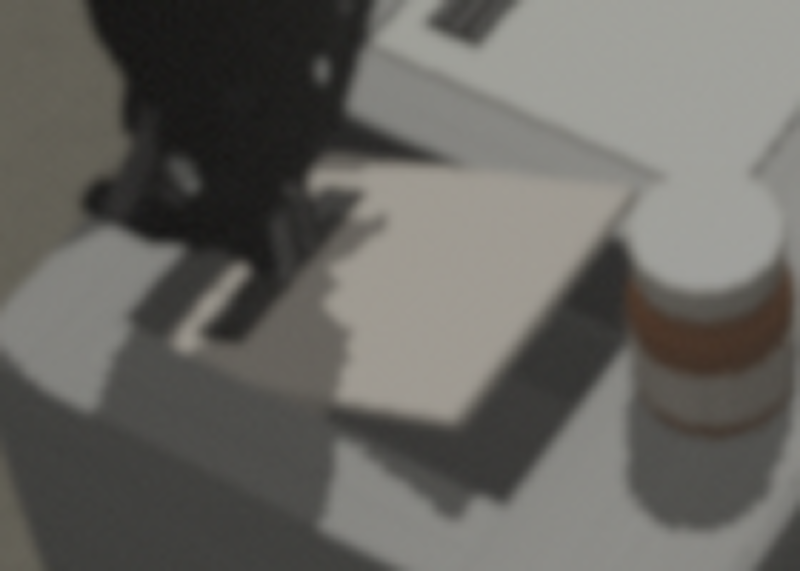

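>>> arm_command:
  moves:
    - {"tx": 0,"ty": 0,"turn": 0,"tz": -0.001}
    - {"tx": 0,"ty": 0,"turn": 0,"tz": -0.002}
    - {"tx": 0,"ty": 0,"turn": 0,"tz": -0.003}
    - {"tx": 0,"ty": 0,"turn": 0,"tz": -0.004}
    - {"tx": 0,"ty": 0,"turn": 0,"tz": -0.005}
    - {"tx": 0,"ty": 0,"turn": 0,"tz": -0.006}
    - {"tx": 0,"ty": 0,"turn": 0,"tz": -0.006}
    - {"tx": 0,"ty": 0,"turn": 0,"tz": -0.006}

```text
time: 9.1
tool_pos: [0.4863, -0.1895, 0.1388]
tool_rot: [[0.011, 1.0, -0.0], [1.0, -0.011, 0.0], [0.0, -0.0, -1.0]]
force: [-0.1, 0.2, -0.1]
finger_gap: 0.0
```

```bash
python3 - <<'E'
from station import ctrl
import cv2,numpy as np
g=ctrl.grab_frame('side');s=ctrl.state();print(s['force'],s['time'],s['tool_pos'])
cv2.imwrite('pics/side4.png',cv2.resize(g['color'][230:330,150:290,::-1],(800,571),interpolation=cv2.INTER_CUBIC))
E
```

```text
[-0.26246014  0.17840681 -0.78209959] 9.15 [ 0.48631229 -0.18955467  0.1387928 ]
```

View pics/side4.png

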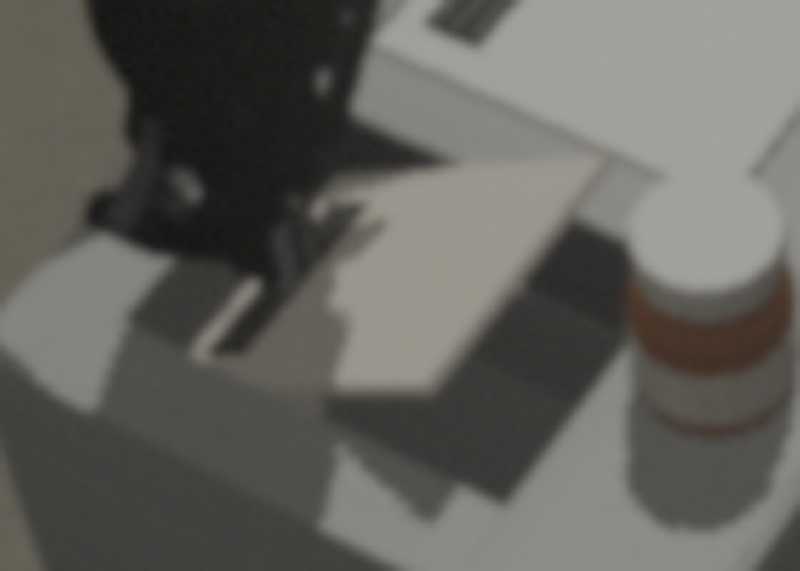

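Tilt is now about 0.6 rad and the contact force is low. A little more.

>>> arm_command:
  moves:
    - {"tx": 0,"ty": 0,"turn": 0,"tz": -0.001}
    - {"tx": 0,"ty": 0,"turn": 0,"tz": -0.002}
    - {"tx": 0,"ty": 0,"turn": 0,"tz": -0.003}
    - {"tx": 0,"ty": 0,"turn": 0,"tz": -0.004}
    - {"tx": 0,"ty": 0,"turn": 0,"tz": -0.005}
    - {"tx": 0,"ty": 0,"turn": 0,"tz": -0.006}
    - {"tx": 0,"ty": 0,"turn": 0,"tz": -0.006}
    - {"tx": 0,"ty": 0,"turn": 0,"tz": -0.006}

```text
time: 9.95
tool_pos: [0.4863, -0.1895, 0.1328]
tool_rot: [[0.011, 1.0, -0.0], [1.0, -0.011, 0.0], [0.0, -0.0, -1.0]]
force: [0.8, -0.2, 0.1]
finger_gap: 0.001
```

```bash
python3 - <<'E'
from station import ctrl
import cv2,numpy as np
g=ctrl.grab_frame('side');s=ctrl.state();print(s['force'],s['time'],s['tool_pos'])
cv2.imwrite('pics/side5.png',cv2.resize(g['color'][230:330,150:290,::-1],(800,571),interpolation=cv2.INTER_CUBIC))
E
```

```text
[-0.50965322 -0.4067735  -0.07638141] 10.0 [ 0.48630019 -0.1895616   0.13280813]
```

View pics/side5.png

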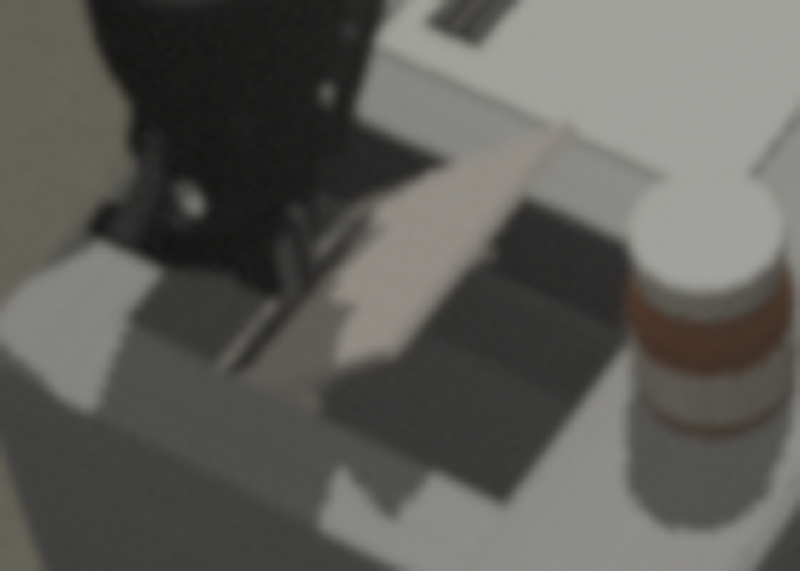

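>>> arm_command:
  moves:
    - {"tx": 0,"ty": 0,"turn": 0,"tz": -0.001}
    - {"tx": 0,"ty": 0,"turn": 0,"tz": -0.002}
    - {"tx": 0,"ty": 0,"turn": 0,"tz": -0.003}
    - {"tx": 0,"ty": 0,"turn": 0,"tz": -0.004}
    - {"tx": 0,"ty": 0,"turn": 0,"tz": -0.004}
    - {"tx": 0,"ty": 0,"turn": 0,"tz": -0.004}
    - {"tx": 0,"ty": 0,"turn": 0,"tz": -0.004}
    - {"tx": 0,"ty": 0,"turn": 0,"tz": -0.004}

```text
time: 10.8
tool_pos: [0.4863, -0.1896, 0.1289]
tool_rot: [[0.011, 1.0, 0.0], [1.0, -0.011, -0.0], [-0.0, 0.0, -1.0]]
force: [-0.7, -0.6, 0.0]
finger_gap: 0.001
```

```bash
python3 - <<'E'
from station import ctrl
import cv2,numpy as np
g=ctrl.grab_frame('side');s=ctrl.state();print(s['force'],s['time'],s['tool_pos'])
cv2.imwrite('pics/side6.png',cv2.resize(g['color'][230:330,150:290,::-1],(800,571),interpolation=cv2.INTER_CUBIC))
E
```

```text
[ 0.00424893 -0.189185   -0.06966853] 10.85 [ 0.48632752 -0.18957491  0.12883478]
```

View pics/side6.png

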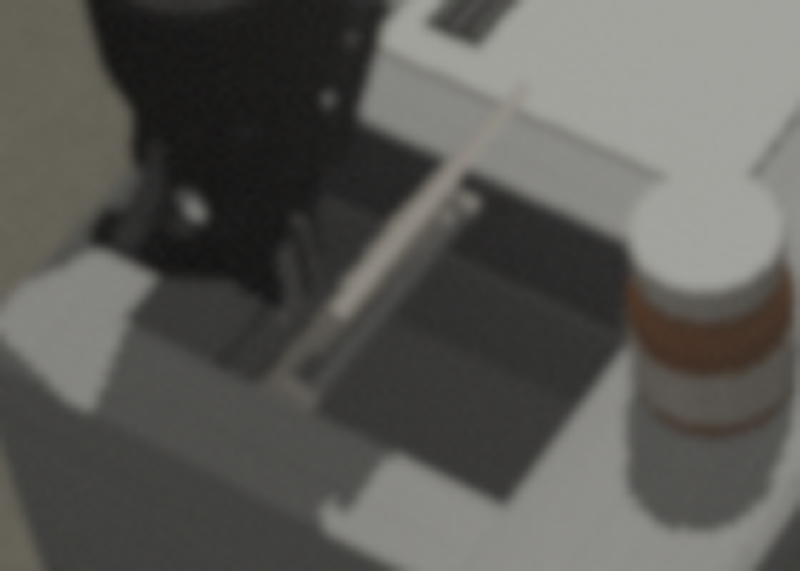

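The cover has fallen to its stop and is seen edge-on. I'll retract straight up, then back.

>>> arm_command:
  moves:
    - {"tx": 0,"ty": 0,"turn": 0,"tz": 0.005}
    - {"tx": 0,"ty": 0,"turn": 0,"tz": 0.015}
    - {"tx": 0,"ty": 0,"turn": 0,"tz": 0.03}
    - {"tx": 0,"ty": 0,"turn": 0,"tz": 0.05}
    - {"tx": -0.01,"ty": 0,"turn": 0,"tz": 0.075}
    - {"tx": -0.03,"ty": 0,"turn": 0,"tz": 0.1}
    - {"tx": -0.06,"ty": 0,"turn": 0,"tz": 0.12}
    - {"tx": -0.1,"ty": 0,"turn": 0,"tz": 0.14}

```text
time: 11.65
tool_pos: [0.3861, -0.1897, 0.2705]
tool_rot: [[0.01, 1.0, 0.001], [1.0, -0.01, -0.001], [-0.001, 0.001, -1.0]]
force: [-0.5, -1.4, -0.5]
finger_gap: -0.002
```

>>> arm_command:
  moves:
    - {"tx": -0.01,"ty": -0.03,"turn": 0,"tz": 0}
    - {"tx": -0.02,"ty": -0.06,"turn": 0,"tz": 0}
    - {"tx": -0.03,"ty": -0.09,"turn": 0,"tz": 0}
    - {"tx": -0.04,"ty": -0.11,"turn": 0,"tz": 0}
    - {"tx": -0.05,"ty": -0.13,"turn": 0,"tz": 0}
    - {"tx": -0.05,"ty": -0.13,"turn": 0,"tz": 0}
    - {"tx": -0.05,"ty": -0.13,"turn": 0,"tz": 0}
    - {"tx": -0.05,"ty": -0.13,"turn": 0,"tz": 0}

```text
time: 12.45
tool_pos: [0.3365, -0.3189, 0.2692]
tool_rot: [[0.011, 1.0, 0.0], [1.0, -0.011, -0.0], [0.0, 0.0, -1.0]]
force: [-0.2, -0.0, 1.2]
finger_gap: -0.001
```

```bash
python3 - <<'E'
from station import ctrl
import cv2,numpy as np,pickle
g=ctrl.grab_frame('side');f=ctrl.grab_frame('top');s=ctrl.state();print(s['force'],s['time'],s['tool_pos'])
a=cv2.resize(g['color'][100:360,110:430,::-1],(738,600));cv2.imwrite('pics/side7.png',a);cv2.imwrite('pics/top7.png',f['color'][:,:,::-1])
E
```

```text
[-0.25906982  0.10388098 -0.06862   ] 12.55 [ 0.33663896 -0.31884443  0.26903615]
```

View pics/side7.png

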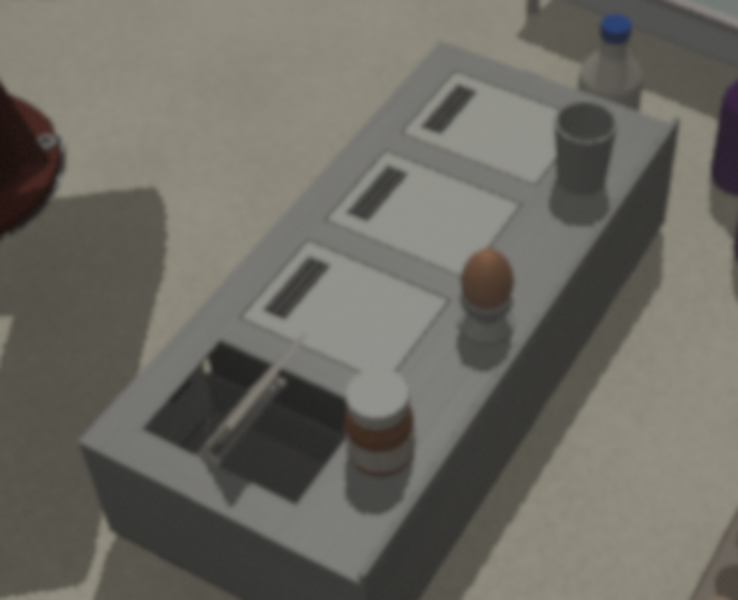

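View pics/top7.png

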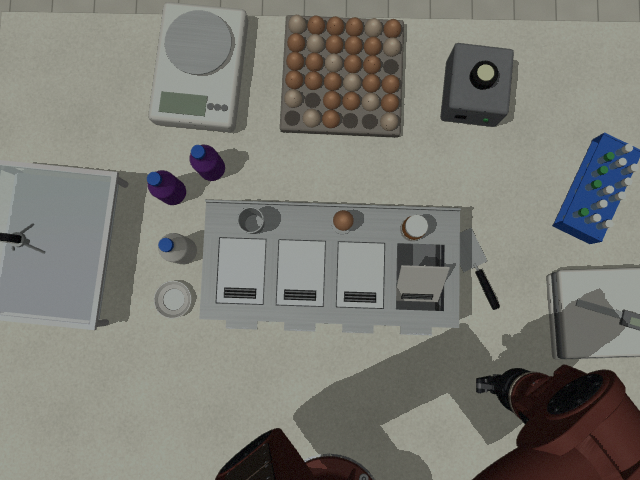

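Cover 4 stands open near (420,280) in the top view and covers 1 to 3 are flush. The egg (344,220), jar (415,227), beaker (251,220), bottle, dish and spatula are where they were, and the arm is clear. I'm handing it in.

```bash
python3 -c "
from station import ctrl
print(ctrl.hand_in())"
```

```text
the job is handed in; nothing more can be done
None
```

Cover 4, the rightmost, was the free one, and it now stands open on its own. I handed the job in at about 12.6 s.

- **Finding it:** I pressed cover 4's pad first, with the gripper shut. It gave under about 1 to 2 N and its far edge rose. Because the first cover tried was the free one, I never touched the other three.
- **Opening it:** I pushed the pad about 30 mm down until the cover tipped past its balance point and fell open. The readings I took while pressing stayed at about 2 N or less.
- **Last checks:** After I backed the arm off, the side and top pictures showed cover 4 open and covers 1 to 3 flush. The egg cup, jar, beaker, wash bottle, dish and spatula were at the same pixel positions as at the start, and the arm was clear of everything.
- **Not measured:** I judged the open cover's tilt from the pictures rather than reading an angle. No check failed or disagreed.

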